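Size a joint collar on the sprung step gauge and store it

TASK

Three unmarked white glass-joint collars came back mixed from washing and stand on the grey drying tray: take the one on the orange peg, slide it level down the stepped size gauge until it truly stops (not merely caught off-centre on an earlier step), and press it gently so that the gauge's sprung mandrel sinks some 5 mm and stays there for half a second, but never right down onto its hard stop. The coloured shoulder the collar has stopped on is its size: lower it, without dropping it, over the storage post of that colour until it lies flat on the rack, and let go. Leave the other two collars, the beaker and the sample bottles where they are.

Things in the scene. Friction and masses are not known exactly. Their poses are not given: they have to be found in the camera images.
- collar_a: one of three white plastic collars (rings) that look alike from outside: 40 mm outside diameter, 16 mm tall, plain bore, 40 g. One has a 20 mm bore, one 25 mm, one 30 mm; which name has which bore is not told. Origin: centre of its lower face, z up along the bore
- collar_b: one of three white plastic collars (rings) that look alike from outside: 40 mm outside diameter, 16 mm tall, plain bore, 40 g. One has a 20 mm bore, one 25 mm, one 30 mm; which name has which bore is not told. Origin: centre of its lower face, z up along the bore
- collar_c: one of three white plastic collars (rings) that look alike from outside: 40 mm outside diameter, 16 mm tall, plain bore, 40 g. One has a 20 mm bore, one 25 mm, one 30 mm; which name has which bore is not told. Origin: centre of its lower face, z up along the bore
- tray_next (a point): the orange low peg on the grey drying tray (fixed plate 66 x 156 x 8 mm with an orange strip at this end; pegs 16 mm diameter, 8 mm tall). This point: peg axis at the plate's upper face, on which the collars' lower faces rest; x points across the tray, y along it to the orange end (the other two pegs lie 50 and 100 mm towards -y)
- mandrel_tip (a point): centre of the top of the gauge's mandrel, z up; it moves with the mandrel. Below it: a tapered nose 6 mm tall (8 mm wide at the top), then a plain steel step of 18 mm diameter that every collar passes
- gauge: the size gauge, fixed; origin centre of its underside, z up along the mandrel. Foot 64 mm in diameter and 12 mm tall, sleeve of 44 mm diameter up to 30 mm, then the stepped mandrel, its tip 100 mm above the bench at rest. A collar passes the steps narrower than its bore with 1 mm or more all round and stops on one coloured shoulder; held farther off-centre, it catches on an earlier one
- mandrel (a joint): how far the sprung mandrel is pushed down into its sleeve: 0 at rest, hard stop at 0.012 m. It starts to give at about 1.7 N and takes 0.8 N more for each mm (5 mm: about 5.7 N; 10 mm: about 9.7 N)
- post_blue (a point): upright blue post on the storage rack (white board 66 x 150 x 12 mm, fixed), 16 mm diameter, 30 mm tall, the top 5 mm tapered, for collars of the blue size (20 mm bore). This point: post axis at the board's upper face, where a stored collar's lower face rests; x points across the board, y along the row of posts (blue, green, red from +y to -y, 46 mm apart)
- post_green (a point): upright green post on the storage rack (white board 66 x 150 x 12 mm, fixed), 21 mm diameter, 30 mm tall, the top 5 mm tapered, for collars of the green size (25 mm bore). This point: post axis at the board's upper face, where a stored collar's lower face rests; x points across the board, y along the row of posts (blue, green, red from +y to -y, 46 mm apart)
- post_red (a point): upright red post on the storage rack (white board 66 x 150 x 12 mm, fixed), 26 mm diameter, 30 mm tall, the top 5 mm tapered, for collars of the red size (30 mm bore). This point: post axis at the board's upper face, where a stored collar's lower face rests; x points across the board, y along the row of posts (blue, green, red from +y to -y, 46 mm apart)
- beaker_50: small glass beaker, 46 mm wide, 56 mm tall, behind the work; origin centre of its underside; leave alone
- sample_21: white sample bottle with black cap, 42 mm wide, 93 mm tall, behind the work; origin centre of its underside; leave alone
- sample_22: smaller white sample bottle with black cap, 37 mm wide, 81 mm tall, at the left; origin centre of its underside; leave alone
- stop_blue (a point): on the mandrel's axis, 18.5 mm below its tip, z up; it moves with the mandrel. Here the lower face of a collar of the blue size (20 mm bore) rests when it has stopped on the blue shoulder, a 45 degree cone that widens downward from 18 to 23 mm diameter; below it a blue band of 23 mm diameter
- stop_green (a point): on the mandrel's axis, 32.5 mm below its tip, z up; it moves with the mandrel. Here the lower face of a collar of the green size (25 mm bore) rests when it has stopped on the green shoulder, a 45 degree cone that widens downward from 23 to 28 mm diameter; below it a green band of 28 mm diameter
- stop_red (a point): on the mandrel's axis, 46.5 mm below its tip, z up; it moves with the mandrel. Here the lower face of a collar of the red size (30 mm bore) rests when it has stopped on the red shoulder, a 45 degree cone that widens downward from 28 to 33 mm diameter; below it a red band of 33 mm diameter
There are look-alikes about, which are no part of the job. What is shaped like the collar_b but purple is not meant.

How it is judged (in metres and radians):
On the way:
1. the collar from the orange peg is level on the gauge, stopped on the shoulder of its own size (within 4 mm in height and sideways), and pressed so that the mandrel has sunk more than 2 mm (((horizontal distance between collar_a and mandrel_tip below 0.004 m and z of collar_a in the frame of mandrel_tip between -0.0365 and -0.0285 m and angle between collar_a's own z axis and vertical below 0.12 rad and value of joint mandrel above 0.002 m and distance of each of collar_b, collar_c from where it was at the start of the episode below 0.02 m and horizontal distance between each of collar_b, collar_c and tray_next above 0.03 m) or (horizontal distance between collar_b and mandrel_tip below 0.004 m and z of collar_b in the frame of mandrel_tip between -0.0505 and -0.0425 m and angle between collar_b's own z axis and vertical below 0.12 rad and value of joint mandrel above 0.002 m and distance of each of collar_a, collar_c from where it was at the start of the episode below 0.02 m and horizontal distance between each of collar_a, collar_c and tray_next above 0.03 m) or (horizontal distance between collar_c and mandrel_tip below 0.004 m and z of collar_c in the frame of mandrel_tip between -0.0225 and -0.0145 m and angle between collar_c's own z axis and vertical below 0.12 rad and value of joint mandrel above 0.002 m and distance of each of collar_a, collar_b from where it was at the start of the episode below 0.02 m and horizontal distance between each of collar_a, collar_b and tray_next above 0.03 m))), for 0.3 s.
At the end, for the whole second after the job is handed in: the collar that stood on the orange peg lies flat and at rest round the post of its own colour (20 mm bore blue, 25 green, 30 red): within 5 mm of the post's axis, its lower face within 3 mm of the board, tilted less than 0.1 rad; the other two collars are within 20 mm of where they stood (((horizontal distance between collar_a and post_green below 0.005 m and z of collar_a in the frame of post_green below 0.003 m and angle between collar_a's own z axis and vertical below 0.1 rad and linear speed of collar_a below 0.02 m/s and distance of each of collar_b, collar_c from where it was at the start of the episode below 0.02 m and horizontal distance between each of collar_b, collar_c and tray_next above 0.03 m) or (horizontal distance between collar_b and post_red below 0.005 m and z of collar_b in the frame of post_red below 0.003 m and angle between collar_b's own z axis and vertical below 0.1 rad and linear speed of collar_b below 0.02 m/s and distance of each of collar_a, collar_c from where it was at the start of the episode below 0.02 m and horizontal distance between each of collar_a, collar_c and tray_next above 0.03 m) or (horizontal distance between collar_c and post_blue below 0.005 m and z of collar_c in the frame of post_blue below 0.003 m and angle between collar_c's own z axis and vertical below 0.1 rad and linear speed of collar_c below 0.02 m/s and distance of each of collar_a, collar_b from where it was at the start of the episode below 0.02 m and horizontal distance between each of collar_a, collar_b and tray_next above 0.03 m))); the robot touches nothing.
It fails at once if the mandrel is driven to its hard stop (over 10.5 mm), or a collar is pressed on it with more than 16 N (value of joint mandrel above 0.0105 m or contact force between any of collar_a, collar_b, collar_c and gauge above 16 N).
It fails at once if a collar is dropped (moves faster than 0.5 m/s out of the fingers) ((linear speed of collar_a above 0.5 m/s and contact force between collar_a and the fingers below 0.05 N) or (linear speed of collar_b above 0.5 m/s and contact force between collar_b and the fingers below 0.05 N) or (linear speed of collar_c above 0.5 m/s and contact force between collar_c and the fingers below 0.05 N)).
It fails at once if the beaker or a sample bottle is moved more than 30 mm (distance of any of beaker_50, sample_21, sample_22 from where it was at the start of the episode above 0.03 m).
It also fails if it takes over 53 s, if anything falls off the work surface, if the arm or the gripper's body presses on something with over 40 N, if the wrist force passes 120 N, or if a joint passes its speed limit or range.

ROBOT

A 6-joint arm with a two-finger parallel gripper is mounted at the origin on a cart in front of the work surface, level with it; the furniture and walls round the work are solid. World frame = base frame: x ahead of the robot, y to its left, z up, the work surface at z = 0. Lengths are in mm, angles in degrees, forces in N, time in s.
With the tool pointing down it reaches from about 275 to 850 mm from the base axis. Payload 19 kg.
Tool frame: the origin (TCP) lies on the centre line of the jaws, within the pads' length; the fingertips stand 19 mm ahead of it and the grasp point (between the pads) is the TCP; z points along the fingers, y is the line along which they close (so a half turn about z gives the same grasp; the last joint's range is limited). The gripper opens to 85 mm and grips with 20 to 120 N. Pads are 22 mm wide; open, the fingers measure 114 mm over their backs; the gripper's body (76 mm by 85 mm) begins 54 mm behind the grasp point. The pads swing forward as they close: fully open they stand 13 mm farther back than shut.
Start: joints at [59.072, 8.623, 82.357, -0, 89.026, -7.678], TCP at [226.985, 528.271, 250.267] pointing down, gripper open.
Joint ranges: [-160.23, 160.23], [-39.13, 120.54], [6.94, 153.29], [-79.49, 259.48], [9.18, 160.14], [-161.06, 161.06]. Speed limits (degrees/s): [108.29, 108.29, 127.2, 172.46, 172.46, 172.46].

INTERFACE

Orientations are given as [roll, pitch, yaw] about the fixed x, y, z axes, in that order (R = Rz(yaw) Ry(pitch) Rx(roll)).
In Python, from rig import status, get_image, workorder gives the robot as it stands. The module is installed in compiled form; this text tells all that it offers.
- The arm moves only by the shell command python3 -m crank 'ROWS' [FORCE]. ROWS is a JSON object of lists of equal length, an entry for each row: "dp": the shift along the tool's x, y, z as a fraction of full scale, a list of three; "delta_rot": the turn, a rotation vector about the tool's x, y, z as a fraction of full scale, a list of three; "fingers": the closure, from 0 (fully open) to 1 (shut). A call has 1 to 10 rows; each row shifts and turns the commanded pose from where the row before left it, along the tool's axes as they then stand; what a row does not reach is not made up. Full scale, the value 1, is 25 mm for a shift and 0.12 rad for a turn. A row lasts 1/12 s, in which the tool goes at most 41.7 mm and 7.16 degrees, less where a joint would pass 70% of its speed; a pose out of reach is approached as far as the arm can. A call with a number of a shift or a turn outside -1 to 1 is refused whole. A call with a gripper value outside its range is refused whole. The fingers move at their own pace and stop on an object; FORCE is the grip in N (left out, the last holds). Time passes only in rows, so rows that do not move let the fingers close. It gives the time, the measured TCP pose, the force, the opening and the grip force at its end, in the units of the state.
- status.get_obs(): the state, without advancing time (a new reading comes with each control period).
- get_image(name): name is "scene" or "top" or "wrist"; returns a dict with "image" (400x640x3 uint8, red, green, blue), "range_z" (400x640 float32, mm along the optical axis (not along the pixel's ray), 0 where there is no reading), "camera_matrix" (3x3 intrinsics, pixels), "rvec" (rotation vector, rad) and "tvec" (3), from world to camera coordinates, as OpenCV has them. Camera axes: x right, y down, z forward; pixel columns grow to the right and rows downward; lengths in mm; the calibration is good to about 2 mm. The wrist camera is an equidistant fisheye: a pixel r from the principal point sees the ray r / f radians off the axis. A picture is of the moment at which its call begins.
- workorder.job_done(): hands the job in; it is judged then, once.
The state is a dict: "t": time; "joint_pos": joint angles; "qvel": joint speeds; "joint_torque": joint torques, N m; "eef_pos": TCP position; "tcp_rot": TCP orientation; "force": force on the tool from outside, world axes, zero at the start; "torque": the same for the moment, N m; "width": finger opening in mm; "gripper_force": force on a finger pad.
Only numpy, scipy, OpenCV 4.12 (cv2) and the standard library are available. Lean on these libraries where they do the work, as an engineer would, in place of code of your own. Each camera call takes 0.05 s, during which the arm holds its last target. There are 200 camera calls.

## Working session

There is one attempt and no reset: what is moved stays moved. The work goes in short steps, Python scripts to look and compute and a shell command to move; the robot and the scene stay as the last step left them, time stands still between calls to the robot, and variables do not carry over. Pictures are saved under pics/ and viewed, at most 10 in all, crops included, and the job is handed in when it is done.

```bash
mkdir -p pics; cat > h.py <<'E'
import numpy as np, cv2
from rig import status, get_image, workorder
def snap(n,f):
    d=get_image(n); cv2.imwrite(f'pics/{f}.png',d['image'][:,:,::-1]); np.savez(f'pics/{f}.npz',**d); return d
def world(d,u,v,z=None):
    """pixel->world; by depth, or by plane z"""
    K=d['camera_matrix'];R=cv2.Rodrigues(d['rvec'])[0];t=np.ravel(d['tvec'])
    ray=np.array([(u-K[0,2])/K[0,0],(v-K[1,2])/K[1,1],1.])
    if z is None: return R.T@(ray*d['range_z'][int(v),int(u)]-t)
    o=-R.T@t; w=R.T@ray; return o+w*(z-o[2])/w[2]
E
python3 - <<'E'
from h import *
snap('scene','s0');snap('top','t0')
print(status.get_obs())
E
```

```text
{'t': 0.1, 'joint_pos': array([ 5.90727227e+01,  8.64740348e+00,  8.23890067e+01, -2.80254126e-03,
        8.90260158e+01, -7.67552577e+00]), 'qvel': array([-0.00304115, -0.06358406, -0.11913933,  0.02861226, -0.13553302,
        0.0067567 ]), 'joint_torque': array([ 3.28507238e-03, -7.14392924e+01, -5.71798074e+01, -1.97023783e-04,
        6.96799878e-03,  1.12292537e-04]), 'eef_pos': array([226.90049973, 528.11591524, 249.74545664]), 'tcp_rot': array([-1.79937759e+02, -5.56081646e-03,  1.56748295e+02]), 'force': array([0.47251506, 0.89462315, 0.3499482 ]), 'torque': array([ 0.04843558,  0.02854188, -0.00112255]), 'gripper_force': 0.0, 'width': 85.61405857046357}
```

View pics/t0.png

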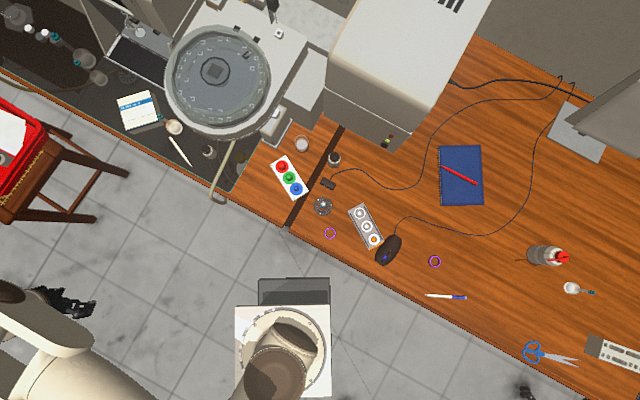

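View pics/s0.png

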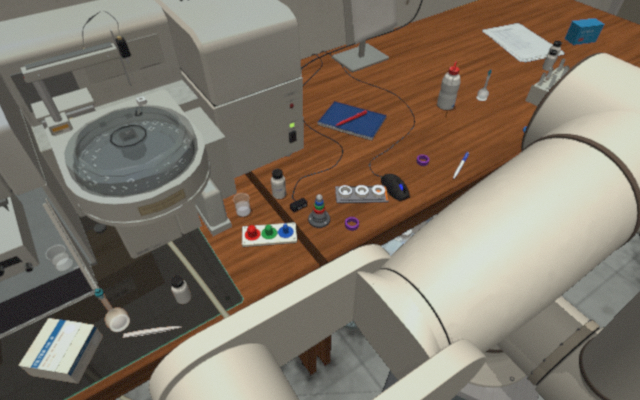

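The top view shows the tray at about (366,226), with its orange end near (374,240). The gauge is at (323,206) and the rack at (290,178), with red (282,166), green (290,178) and blue (296,189). Candidates for the wanted collar are:
- white rings at (374,240), (367,227) and (360,213)
- purple rings at (330,233) and (434,261), which are look-alikes

I choose the white one at (374,240), on the orange peg, and check it in a close crop.

```bash
python3 - <<'E'
from h import *
a=cv2.imread('pics/t0.png')[150:260,260:410]
cv2.imwrite('pics/t0c.png',cv2.resize(a,None,fx=5.3,fy=5.3,interpolation=cv2.INTER_CUBIC))
d=np.load('pics/t0.npz')
for n,u,v,z in [('or',374,240,24),('mid',367,227,24),('far',360,213,24),('gauge',323,206,30),('g',290,178,42),('r',282,166,42),('b',296.5,189,42)]:
    print(n,world(d,u,v,z).round(1),world(d,u,v).round(1))
print(d['camera_matrix'])
E
```

```text
or [ 363.  -312.2   24. ] [ 362.9 -313.1   18.2]
mid [ 406.9 -290.    24. ] [ 407.  -291.    16.5]
far [ 454.5 -267.7   24. ] [ 455.1 -269.    13.2]
gauge [ 479.9 -143.3   30. ] [ 475.4 -142.4   89.1]
g [574.9 -34.6  42. ] [576.2 -34.   33. ]
r [615.9  -8.3  42. ] [615.9  -8.4  42.3]
b [537.5 -55.9  42. ] [537.7 -55.8  40.1]
[[381.99932046   0.         324.21152184]
 [  0.         381.99932046 200.77088357]
 [  0.           0.           1.        ]]
```

View pics/t0c.png

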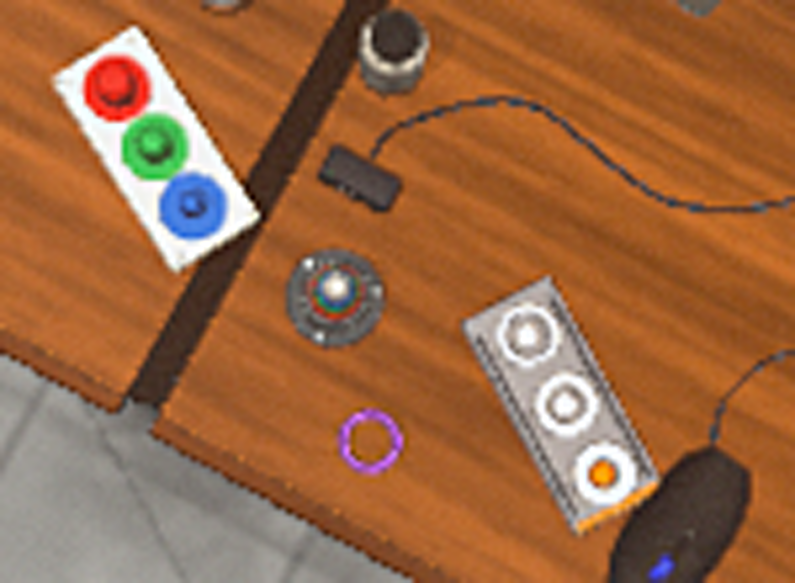

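The crop shows the orange strip and orange peg at crop (603,474), with the white collar around it, so the choice is confirmed. The two purple rings are decoys. Next I turn to yaw 38, so the fingers clear the mouse and the neighbouring collar, and move above it.

```bash

python3 -m crank '{"dp":[[0,0,0],[0,0,0],[0,0,0],[0,0,0],[0,0,0],[0,0,0],[0,0,0],[0,0,0],[0,0,0],[0,0,0]],"delta_rot":[[0,0,0.863],[0,0,0.863],[0,0,0.863],[0,0,0.863],[0,0,0.863],[0,0,0.863],[0,0,0.863],[0,0,0.863],[0,0,0.863],[0,0,0.863]],"fingers":[0,0,0,0,0,0,0,0,0,0]}' 30 
python3 -m crank '{"dp":[[0,0,0],[0,0,0],[0,0,0],[0,0,0],[0,0,0],[0,0,0],[0,0,0],[0,0,0],[0,0,0],[0,0,0]],"delta_rot":[[0,0,0.863],[0,0,0.863],[0,0,0.863],[0,0,0.863],[0,0,0.863],[0,0,0.863],[0,0,0.863],[0,0,0.863],[0,0,0.863],[0,0,0.863]],"fingers":[0,0,0,0,0,0,0,0,0,0]}'
```

```text
t: 0.93
eef_pos: [226.9, 528.2, 249.9]
tcp_rot: [-180.0, 0.0, 97.1]
force: [0.8, -0.0, -0.5]
width: 85.3
gripper_force: 0.0
t: 1.77
eef_pos: [226.9, 528.2, 249.9]
tcp_rot: [180.0, 0.0, 37.8]
force: [-0.1, -0.6, -0.5]
width: 85.9
gripper_force: 0.0
```

```bash

python3 -m crank '{"dp":[[-0.456,0.829,0],[-0.456,0.829,0],[-0.456,0.829,0],[-0.456,0.829,0],[-0.456,0.829,0],[-0.456,0.829,0],[-0.456,0.829,0],[-0.456,0.829,0],[-0.456,0.829,0],[-0.456,0.829,0]],"delta_rot":[[0,0,0],[0,0,0],[0,0,0],[0,0,0],[0,0,0],[0,0,0],[0,0,0],[0,0,0],[0,0,0],[0,0,0]],"fingers":[0,0,0,0,0,0,0,0,0,0]}' 
python3 -m crank '{"dp":[[-0.456,0.829,0],[-0.456,0.829,0],[-0.456,0.829,0],[-0.456,0.829,0],[-0.456,0.829,0],[-0.456,0.829,0],[-0.456,0.829,0],[-0.456,0.829,0],[-0.456,0.829,0],[-0.456,0.829,0]],"delta_rot":[[0,0,0],[0,0,0],[0,0,0],[0,0,0],[0,0,0],[0,0,0],[0,0,0],[0,0,0],[0,0,0],[0,0,0]],"fingers":[0,0,0,0,0,0,0,0,0,0]}' 
python3 -m crank '{"dp":[[-0.456,0.829,0],[-0.456,0.829,0],[-0.456,0.829,0],[-0.456,0.829,0],[-0.456,0.829,0],[-0.456,0.829,0],[-0.456,0.829,0],[-0.456,0.829,0],[-0.456,0.829,0],[-0.456,0.829,0]],"delta_rot":[[0,0,0],[0,0,0],[0,0,0],[0,0,0],[0,0,0],[0,0,0],[0,0,0],[0,0,0],[0,0,0],[0,0,0]],"fingers":[0,0,0,0,0,0,0,0,0,0]}' 
python3 -c "
from h import *
d=snap('wrist','w1');R=cv2.Rodrigues(d['rvec'])[0];print(-R.T@np.ravel(d['tvec']),R,d['camera_matrix'])"
```

```text
t: 2.6
eef_pos: [264.9, 293.7, 250.1]
tcp_rot: [180.0, 0.0, 38.1]
force: [0.7, -0.2, 0.4]
width: 85.5
gripper_force: 0.0
t: 3.43
eef_pos: [302.9, 60.3, 250.2]
tcp_rot: [180.0, -0.0, 38.1]
force: [2.1, -0.3, -0.2]
width: 85.6
gripper_force: 0.0
t: 4.27
eef_pos: [341.1, -173.3, 250.2]
tcp_rot: [-180.0, 0.0, 38.1]
force: [0.8, 0.6, -1.0]
width: 85.4
gripper_force: 0.0
[ 393.94721078 -132.41188496  372.62547278] [[ 6.16089434e-01 -7.87676160e-01 -2.75994966e-04]
 [-7.59077359e-01 -5.93814060e-01  2.66807843e-01]
 [-2.10322067e-01 -1.64167991e-01 -9.63749708e-01]] [[309.70691629   0.         319.81447707]
 [  0.         309.70691629 204.5774355 ]
 [  0.           0.           1.        ]]
```

View pics/w1.png

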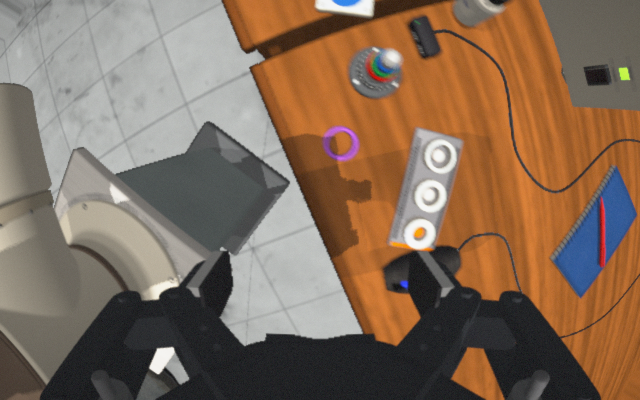

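The wrist view shows the tray: target collar (420,233) round the orange peg, with the other two at (431,195) and (440,156). The gauge foot is at (376,72) with its tip at (390,58), and a purple decoy is at (341,144). I'll fit the collar silhouette with the calibration.

```bash
cat >> h.py <<'E'
from scipy.optimize import minimize
def proj(d,P):
    P=np.asarray(P,float).reshape(-1,1,3)
    if abs(d['camera_matrix'][0,0]-309.7)<5:
        return cv2.fisheye.projectPoints(P,d['rvec'].reshape(3,1).astype(float),np.ravel(d['tvec']).astype(float).reshape(3,1),d['camera_matrix'],np.zeros(4))[0].reshape(-1,2)
    return cv2.projectPoints(P,d['rvec'],d['tvec'],d['camera_matrix'],None)[0].reshape(-1,2)
A=np.linspace(0,2*np.pi,60,endpoint=False)
def circ(x,y,z,r): return np.c_[x+r*np.cos(A),y+r*np.sin(A),0*A+z]
def hull(d,x,y,parts):
    """silhouette of a solid of revolution: parts=[(z,r),...]"""
    return cv2.convexHull(proj(d,np.vstack([circ(x,y,z,r) for z,r in parts])).astype(np.float32)).reshape(-1,2)
def fit(d,mask,x0,parts,win=40):
    """centre whose silhouette best overlaps the (filled) mask"""
    c=proj(d,[[x0[0],x0[1],parts[0][0]]])[0].astype(int); s=8
    o=c-win; m=cv2.resize(mask[o[1]:o[1]+2*win,o[0]:o[0]+2*win].astype(np.float32),None,fx=s,fy=s,interpolation=cv2.INTER_LINEAR)
    def f(p):
        h=((hull(d,p[0],p[1],parts)-o+.5)*s-.5)
        r=np.zeros_like(m);cv2.fillPoly(r,[np.round(h*16).astype(np.int32)],1.,shift=4)
        return np.abs(r-m).sum()/s/s
    b=minimize(f,x0,method='Nelder-Mead',options=dict(initial_simplex=[[x0[0],x0[1]],[x0[0]+6,x0[1]],[x0[0],x0[1]+6]],xatol=.05,fatol=.1))
    return b.x,b.fun,m.sum()/s/s
def filled(mask,xy):
    """component of mask nearest pixel xy with holes filled"""
    cs=cv2.findContours(mask.astype(np.uint8),cv2.RETR_EXTERNAL,cv2.CHAIN_APPROX_NONE)[0]
    k=max(cs,key=lambda c:cv2.pointPolygonTest(c,(float(xy[0]),float(xy[1])),True))
    r=np.zeros(mask.shape,np.uint8);cv2.drawContours(r,[k],-1,1,-1);return r
E
python3 - <<'E'
from h import *
for nm,pts in (('w1',[(420,233),(431,195),(440,156)]),('t0',[(374,240),(367,227),(360,213)])):
    d=dict(np.load(f'pics/{nm}.npz'));im=d['image'].astype(int)
    x0s=[(363,-312),(407,-290),(454,-268)]
    v=im.min(2)
    for p,x0 in zip(pts,x0s):
        print(nm,v[p[1]-12:p[1]+13:2,p[0]-14:p[0]+15:2] if p[0]==420 else '')
        for th in (170,190,):
            m=filled(v>th,p); print(nm,p,th,fit(d,m,x0,[(24,20),(8,20)]),fit(d,m,x0,[(24,20)]))
E
```

```text
w1 [[145 128 142 186 222 238 241 244 245 244 240 220 166 166 163]
 [138 150 203 230 242 245 245 245 245 245 245 245 233 180 161]
 [146 202 234 243 245 243 239 239 242 245 245 245 245 225 155]
 [201 232 243 245 238 218 177 141 155 212 242 245 245 241 182]
 [227 241 246 241 215 145  45  10  65 123 202 243 245 243 205]
 [235 245 246 237 176  10  10  10  59 105 174 234 245 244 217]
 [236 246 244 225 116  10  10  10  75 105 179 231 245 244 217]
 [240 246 245 224  92  10  10  59 100 138 194 235 245 240 210]
 [238 246 245 234 156  95  93 109 128 184 229 241 244 234 186]
 [236 246 246 245 201 137 134 142 178 227 242 245 242 221 165]
 [227 245 246 246 245 235 220 225 237 244 245 245 230 191 118]
 [182 241 246 246 246 246 246 245 245 246 245 238 210 141 111]
 [ 10 141 244 246 246 246 246 245 245 243 232 216 179 136 104]]
w1 (420, 233) 170 (array([ 364.21003452, -316.57338886]), np.float64(165.93994140625), np.float32(831.0)) (array([ 364.89397274, -313.00815967]), np.float64(134.3511962890625), np.float32(831.0))
w1 (420, 233) 190 (array([ 363.878142  , -317.05741328]), np.float64(134.33227539
[... 1386 characters left out ...]
4375), np.float32(120.0)) (array([ 410.07825756, -287.93353462]), np.float64(15.883544921875), np.float32(120.0))
t0 (367, 227) 190 (array([ 410.39997673, -288.88350296]), np.float64(17.2667236328125), np.float32(111.0)) (array([ 410.41188753, -287.98171639]), np.float64(14.720703125), np.float32(111.0))
t0 
t0 (360, 213) 170 (array([ 455.38518885, -264.87440901]), np.float64(39.2623291015625), np.float32(146.0)) (array([ 455.28274822, -264.18812609]), np.float64(40.4156494140625), np.float32(146.0))
t0 (360, 213) 190 (array([ 455.14515305, -265.51008034]), np.float64(15.931884765625), np.float32(114.0)) (array([ 454.95078194, -264.84763068]), np.float64(15.5367431640625), np.float32(114.0))
```

```bash

python3 -m crank '{"dp":[[-0.386,0.711,0],[-0.386,0.711,0],[-0.386,0.711,0],[-0.386,0.711,0],[-0.386,0.711,0],[-0.386,0.711,0],[-0.386,0.711,0],[0,0,0],[0,0,0]],"delta_rot":[[0,0,0],[0,0,0],[0,0,0],[0,0,0],[0,0,0],[0,0,0],[0,0,0],[0,0,0],[0,0,0]],"fingers":[0.3,0.3,0.3,0.3,0.3,0.3,0.3,0.3,0.3]}' 
python3 -m crank '{"dp":[[0,0,0.8],[0,0,0.8],[0,0,0.8],[0,0,0.8],[0,0,0.8],[0,0,0.8],[0,0,0]],"delta_rot":[[0,0,0],[0,0,0],[0,0,0],[0,0,0],[0,0,0],[0,0,0],[0,0,0]],"fingers":[0.3,0.3,0.3,0.3,0.3,0.3,0.3]}' 
python3 - <<'E'
from h import *
d=snap('wrist','w2');v=d['image'].min(2).astype(int)
p=proj(d,[[364.7,-313,24]])[0];print(p, proj(d,[status.get_obs()['eef_pos']]))
for th in (190,210):
    m=filled(v>th,p+[0,-14]); print(th,fit(d,m,(364.7,-313),[(24,20)],70))
E
```

```text
t: 5.07
eef_pos: [364.6, -312.1, 249.7]
tcp_rot: [-179.9, 0.0, 38.0]
force: [-1.2, 0.2, 0.0]
width: 59.7
gripper_force: 0.0
t: 5.65
eef_pos: [363.7, -309.7, 127.2]
tcp_rot: [-179.7, 0.0, 38.1]
force: [-0.3, 0.5, -0.2]
width: 59.2
gripper_force: 0.0
[324.30011472 211.72622716] [[320.94916303 277.9692626 ]]
190 (array([ 364.44269247, -311.59243894]), np.float64(165.881103515625), np.float32(1913.0))
210 (array([ 364.09897664, -311.98199584]), np.float64(231.905517578125), np.float32(1844.0))
```

View pics/w2.png

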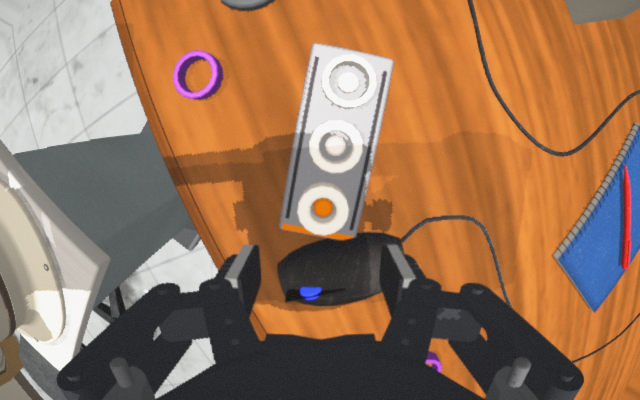

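The target collar is at (323,208) round the orange peg. The mouse lies below it at rows 235–300, so the fingers will clear it, and the orange strip is at (320,232). I descend part way and settle.

```bash

python3 -m crank '{"dp":[[0,0,0.6],[0,0,0.6],[0,0,0.6],[0,0,0.6],[0,0,0],[0,0,0],[0,0,0],[0,0,0]],"delta_rot":[[0,0,0],[0,0,0],[0,0,0],[0,0,0],[0,0,0],[0,0,0],[0,0,0],[0,0,0]],"fingers":[0.3,0.3,0.3,0.3,0.3,0.3,0.3,0.3]}' 
python3 - <<'E'
from h import *
d=snap('wrist','w3');v=d['image'].min(2).astype(int)
e=status.get_obs()['eef_pos'];p=proj(d,[[364.4,-312,24]])[0];print(e,p)
for th in (190,210):
    m=filled(v>th,p+[0,-18])
    c,f,a=fit(d,m,(364.4,-312),[(24,20)],70); print(th,c,f,a)
    w=np.deg2rad(38);D=c-e[:2];print('tool mm',D@[np.cos(w),np.sin(w)],D@[np.sin(w),-np.cos(w)])
E
```

```text
t: 6.37
eef_pos: [365.3, -312.2, 71.9]
tcp_rot: [179.9, 0.0, 38.1]
force: [-0.0, -0.5, -0.1]
width: 59.9
gripper_force: 0.0
[ 365.20897813 -312.06617713   71.62679794] [317.98740595 237.71959855]
190 [ 364.55164514 -311.35640416] 267.3785400390625 3075.0
tool mm -0.08100559511678906 -0.9640033289197745
210 [ 363.92964783 -311.26673126] 352.3179931640625 2983.0
tool mm -0.5159380110133855 -1.4176063207581584
```

```bash

python3 -m crank '{"dp":[[0,-0.02,0.4],[0,-0.02,0.4],[0,0,0.4],[0,0,0.3],[0,0,0.2],[0,0,0],[0,0,0],[0,0,0]],"delta_rot":[[0,0,0],[0,0,0],[0,0,0],[0,0,0],[0,0,0],[0,0,0],[0,0,0],[0,0,0]],"fingers":[0.3,0.3,0.3,0.3,0.3,0.3,0.3,0.3]}' 30
python3 -m crank '{"dp":[[0,0,0],[0,0,0],[0,0,0],[0,0,0],[0,0,0],[0,0,0],[0,0,0],[0,0,0]],"delta_rot":[[0,0,0],[0,0,0],[0,0,0],[0,0,0],[0,0,0],[0,0,0],[0,0,0],[0,0,0]],"fingers":[0.5,0.6,0.7,0.8,0.8,0.8,0.8,0.8]}' 30
python3 -c "
from h import *
d=snap('wrist','w4');im=cv2.imread('pics/w4.png')[150:350,200:440];cv2.imwrite('pics/w4c.png',cv2.resize(im,None,fx=2.5,fy=2.5))"
```

```text
t: 7.08
eef_pos: [364.3, -311.1, 28.1]
tcp_rot: [180.0, 0.0, 38.1]
force: [-0.6, -0.3, -0.4]
width: 60.0
gripper_force: 0.0
t: 7.75
eef_pos: [364.4, -311.1, 28.5]
tcp_rot: [179.9, 0.0, 38.1]
force: [-1.3, 1.1, 7.1]
width: 37.1
gripper_force: 29.3
```

View pics/w4c.png

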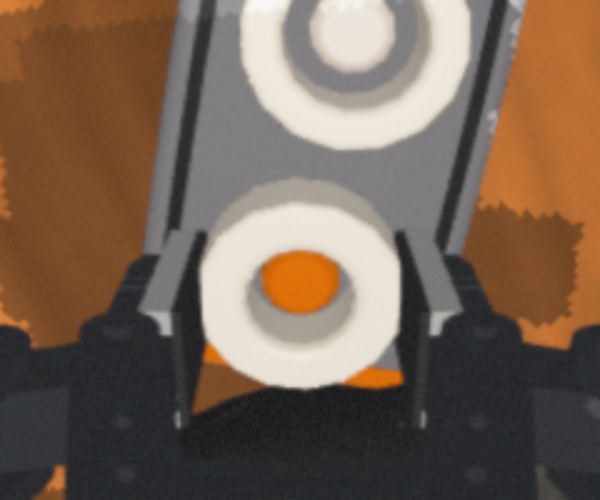

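The collar sits between the pads, with its bore at crop (302,295). Bore to outside diameter is about 110:200, which suggests the 20 mm bore; the gauge will decide. Lifting.

```bash

python3 -m crank '{"dp":[[0,0,-0.1],[0,0,-0.2],[0,0,-0.3],[0,0,-0.5],[0,0,-0.8],[0,0,-0.8],[0,0,-0.8],[0,0,-0.8],[0,0,-0.5],[0,0,-0.2]],"delta_rot":[[0,0,0],[0,0,0],[0,0,0],[0,0,0],[0,0,0],[0,0,0],[0,0,0],[0,0,0],[0,0,0],[0,0,0]],"fingers":[0.8,0.8,0.8,0.8,0.8,0.8,0.8,0.8,0.8,0.8]}' 30
python3 -m crank '{"dp":[[0,0,0],[0,0,0],[0,0,0]],"delta_rot":[[0,0,0],[0,0,0],[0,0,0]],"fingers":[0.8,0.8,0.8]}' 30
python3 - <<'E'
from h import *
d=snap('wrist','w5')
e=status.get_obs()['eef_pos'];print(e)
im=d['image'];p=proj(d,[e-[0,0,4],[480,-143,100],[480,-143,0]]);print(p)
t=dict(np.load('pics/t0.npz'));
w1=dict(np.load('pics/w1.npz'))
c=np.hstack([cv2.resize(w1['image'][20:120,320:440],None,fx=3,fy=3,interpolation=2),cv2.resize(im[190:290,260:380],None,fx=3,fy=3,interpolation=2)])
cv2.imwrite('pics/c5.png',c[:,:,::-1])
E
```

```text
t: 8.63
eef_pos: [364.6, -311.4, 155.5]
tcp_rot: [179.8, -0.0, 38.1]
force: [0.5, -0.3, 0.4]
width: 37.0
gripper_force: 30.1
t: 8.88
eef_pos: [363.9, -310.6, 151.9]
tcp_rot: [-179.9, 0.0, 38.1]
force: [-0.6, 0.4, -0.7]
width: 36.7
gripper_force: 30.1
[ 363.90327704 -310.60683802  151.91965409]
[[319.11444074 271.46259024]
 [222.72741125 -67.0892793 ]
 [253.37231154 -11.04821948]]
```

View pics/c5.png

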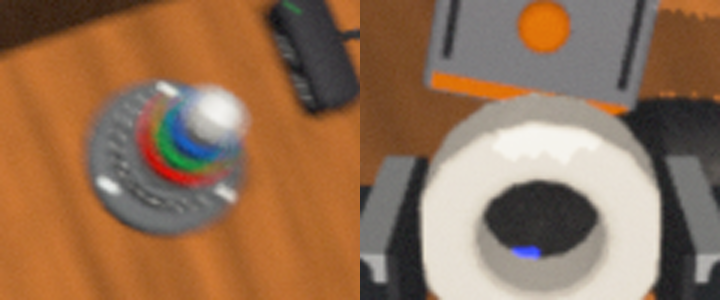

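```bash

python3 -m crank '{"dp":[[0.8,-0.407,0],[0.8,-0.407,0],[0.8,-0.407,0],[0.8,-0.407,0],[0.8,-0.407,0],[0.8,-0.407,0],[0,0,0],[0,0,0],[0,0,0],[0,0,0]],"delta_rot":[[0,0,0],[0,0,0],[0,0,0],[0,0,0],[0,0,0],[0,0,0],[0,0,0],[0,0,0],[0,0,0],[0,0,0]],"fingers":[0.8,0.8,0.8,0.8,0.8,0.8,0.8,0.8,0.8,0.8]}' 30
python3 - <<'E'
from h import *
d=snap('wrist','w6')
e=status.get_obs()['eef_pos'];print(e)
print(proj(d,[e-[0,0,4],[479,-143,100],[479,-143,12]]))
E
```

```text
t: 9.77
eef_pos: [420.7, -189.4, 152.5]
tcp_rot: [-180.0, 0.0, 38.0]
force: [0.2, -0.2, -0.5]
width: 36.7
gripper_force: 30.1
[ 420.64554404 -189.47968934  152.5720793 ]
[[319.18053976 271.66304718]
 [318.11173625 107.26086048]
 [318.73886883 111.79853937]]
```

View pics/w6.png

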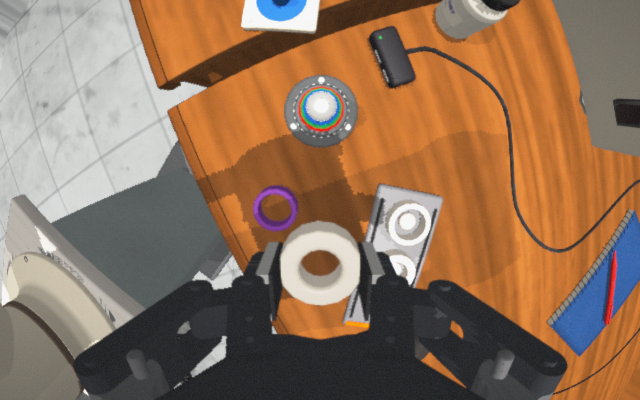

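The gauge stands at about (321,108), almost straight below the camera, with its tip at (321,105). The held collar is at about (320,262) and level, with its bore at (322,262). The tray with the other two collars is at (408,225), and the blue post is at (280,5). I'll measure precisely with edge profiles.

```bash
python3 - <<'E'
from h import *
d=dict(np.load('pics/w6.npz'));im=d['image'].astype(int)
print('collar col320',list(zip(range(216,314,2),im[216:314:2,320].tolist())))
print('collar row255',list(zip(range(272,372,2),im[255,272:372:2,1].tolist())))
print('tip col321',list(zip(range(86,132),im[86:132,321].tolist())))
print('tip row105',list(zip(range(280,362,1),im[105,280:362].tolist())))
E
```

```text
collar col320 [(216, [111, 69, 35]), (218, [112, 69, 38]), (220, [120, 89, 67]), (222, [162, 151, 140]), (224, [164, 158, 146]), (226, [166, 156, 145]), (228, [164, 156, 146]), (230, [179, 170, 158]), (232, [220, 213, 198]), (234, [234, 229, 218]), (236, [232, 225, 214]), (238, [233, 226, 215]), (240, [233, 227, 215]), (242, [231, 225, 214]), (244, [230, 223, 211]), (246, [230, 222, 211]), (248, [221, 213, 197]), (250, [138, 109, 88]), (252, [118, 75, 34]), (254, [122, 76, 42]), (256, [122, 74, 39]), (258, [125, 78, 43]), (260, [120, 76, 40]), (262, [124, 73, 42]), (264, [122, 74, 38]), (266, [125, 77, 42]), (268, [120, 75, 39]), (270, [121, 74, 35]), (272, [119, 74, 39]), (274, [121, 77, 45]), (276, [150, 135, 120]), (278, [164, 156, 146]), (280, [164, 155, 145]), (282, [165, 156, 145]), (284, [166, 159, 147]), (286, [165, 158, 147]), (288, [200, 190, 177]), (290, [221, 214, 201]), (292, [235, 229, 220]), (294, [233, 226, 215]), (296, [228, 222, 210]), (298, [229, 222, 210]), (300, [230, 222, 211]), (302, [229, 222, 209]), (304, [221, 209, 191]), (306, [175, 106, 57]), (308, [174, 1
[... 2987 characters left out ...]
 [219, 218, 213]), (333, [216, 216, 208]), (334, [209, 207, 201]), (335, [200, 201, 202]), (336, [171, 183, 213]), (337, [74, 122, 215]), (338, [41, 120, 213]), (339, [41, 158, 155]), (340, [71, 173, 104]), (341, [167, 141, 64]), (342, [221, 87, 48]), (343, [221, 81, 79]), (344, [163, 124, 126]), (345, [133, 130, 131]), (346, [110, 111, 113]), (347, [125, 126, 124]), (348, [126, 130, 128]), (349, [122, 124, 125]), (350, [121, 123, 121]), (351, [118, 123, 121]), (352, [119, 119, 119]), (353, [122, 121, 123]), (354, [116, 121, 120]), (355, [114, 112, 113]), (356, [122, 111, 108]), (357, [148, 104, 85]), (358, [193, 115, 60]), (359, [209, 120, 58]), (360, [209, 121, 57]), (361, [211, 123, 52])]
```

```bash
python3 - <<'E'
from h import *
d=dict(np.load('pics/w6.npz'));im=d['image']
a=cv2.resize(im[70:150,280:360],None,fx=5,fy=5,interpolation=2);b=cv2.resize(im[215:315,270:370],None,fx=4,fy=4,interpolation=2)
cv2.imwrite('pics/c6.png',np.hstack([a,b])[:,:,::-1])
E
```

```text
(no output)
```

View pics/c6.png

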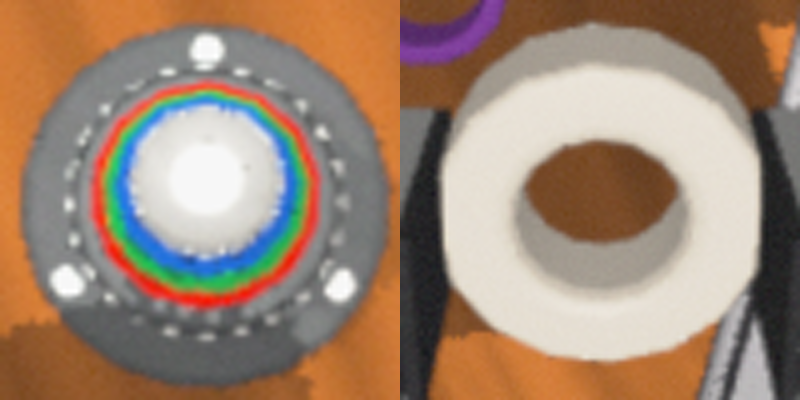

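```bash
cat >> h.py <<'E'
from scipy.optimize import least_squares
def ext(d,x,y,z,r):
    q=proj(d,circ(x,y,z,r)); return np.r_[q[:,0].min(),q[:,0].max(),q[:,1].min(),q[:,1].max()]
def tool(D,yaw): w=np.deg2rad(yaw);return np.array([D[:2]@[np.cos(w),np.sin(w)],D[:2]@[np.sin(w),-np.cos(w)]])
E
python3 - <<'E'
from h import *
d=dict(np.load('pics/w6.npz'));e=np.array([420.65,-189.45,152.55])
o=np.array([280.7,359.8,231.2,305.2]);b=np.array([299.5,342.5,249.5,289.5])
s=least_squares(lambda p:np.r_[ext(d,p[0],p[1],p[2],20)-o,ext(d,p[0],p[1],p[2],p[3])-b],[420,-189,148,10])
print('collar',s.x,s.fun.round(1),'off tool',tool(s.x[:2]-e[:2],38.05))
g=[]
for z,r,q in ((100,4,[313.3,328.3,98.3,112.7]),(94,9,[305.6,336.2,90.6,121.2]),(12,32,[284.2,357.5,75,147.2])):
    t=least_squares(lambda p:ext(d,p[0],p[1],z,r)-q,[479,-143]);print(z,t.x,t.fun.round(1)); g.append(t.x)
for k in g: print('move tool',tool(k-s.x[:2],38.05), 'vs eef',tool(k-e[:2],38.05))
E
```

```text
collar [ 417.87829178 -192.5175459   139.36656736   10.82691066] [-0.7  1.4  1.  -1.4 -0.9  0.2  0.7 -0.5] off tool [-4.07332448  0.70727081]
100 [ 480.70966384 -143.56166348] [ 0.3 -0.3  0.1 -0.1]
94 [ 480.8186156  -143.57179978] [-0.3  0.3 -0.   0. ]
12 [ 480.66515617 -143.96934801] [-1.4  1.4 -1.3  1.3]
move tool [79.6519256   0.17460289] vs eef [75.57860112  0.8818737 ]
move tool [79.7314747   0.24973725] vs eef [75.65815022  0.95700807]
move tool [79.36560109  0.46821127] vs eef [75.29227661  1.17548209]
```

```bash
python3 - <<'E'
from h import *
d=dict(np.load('pics/w6.npz'));e=np.array([420.65,-189.45,152.55])
R=cv2.Rodrigues(d['rvec'])[0];t=np.ravel(d['tvec'])
def W(u,v):
    n=cv2.fisheye.undistortPoints(np.array([[[u,v]]],float),d['camera_matrix'],np.zeros(4)).ravel()
    z=np.median(d['range_z'][v-1:v+2,u-1:u+2]);return R.T@(np.array([n[0],n[1],1])*z-t)
for u,v in ((320,240),(320,298),(291,262),(350,262),(300,242),(340,242),(321,105),(294,90)): print(u,v,W(u,v).round(1))
o=np.array([280.7,359.8,231.2,305.2]);b=np.array([299.5,342.5,249.5,289.5])
for z in (140,144,148):
    s=least_squares(lambda p:np.r_[ext(d,p[0],p[1],z,20)-o,ext(d,p[0],p[1],z,p[2])-b],[420,-189,10])
    print(z,s.x,s.fun.round(1),tool(s.x[:2]-e[:2],38.05))
E
```

```text
320 240 [ 432.8 -180.5  147. ]
320 298 [ 408.5 -199.4  146.7]
291 262 [ 415.9 -176.8  146.9]
350 262 [ 432.3 -198.4  146.2]
300 242 [ 426.6 -174.   147.4]
340 242 [ 437.4 -188.2  146.8]
321 105 [ 481.1 -143.4   98.7]
294 90 [ 481.2 -114.7    8.7]
140 [ 418.1275193  -192.32073934   10.77734638] [-0.9  1.6  0.9 -1.2 -0.9  0.2  0.7 -0.5] [-3.75576298  0.70590202]
144 [ 419.69939515 -191.07945397   10.46454223] [-2.1  2.8 -0.2 -0.1 -0.9  0.2  0.9 -0.4] [-1.75288801  0.69724705]
148 [ 421.26768998 -189.84094485   10.15207798] [-3.4  4.1 -1.3  1.1 -0.9  0.2  1.  -0.2] [0.24545586 0.68857113]
```

```bash

python3 -m crank '{"dp":[[0.5,0.01,0],[0.7,0,0],[0.7,0,0],[0.6,0,0],[0.5,0,0],[0,0,0],[0,0,0],[0,0,0],[0,0,0]],"delta_rot":[[0,0,0],[0,0,0],[0,0,0],[0,0,0],[0,0,0],[0,0,0],[0,0,0],[0,0,0],[0,0,0]],"fingers":[0.8,0.8,0.8,0.8,0.8,0.8,0.8,0.8,0.8]}' 30
python3 -m crank '{"dp":[[0,0,0.3],[0,0,0.2],[0,0,0],[0,0,0],[0,0,0]],"delta_rot":[[0,0,0],[0,0,0],[0,0,0],[0,0,0],[0,0,0]],"fingers":[0.8,0.8,0.8,0.8,0.8]}' 30
python3 - <<'E'
from h import *
d=snap('wrist','w7');im=d['image'];print(status.get_obs()['eef_pos'])
b=cv2.resize(im[215:315,270:370],None,fx=5,fy=5,interpolation=2)
cv2.imwrite('pics/c7.png',b[:,:,::-1])
E
```

```text
t: 10.57
eef_pos: [479.7, -143.3, 152.8]
tcp_rot: [180.0, 0.0, 38.0]
force: [1.0, 1.0, 0.7]
width: 36.4
gripper_force: 30.1
t: 10.98
eef_pos: [480.1, -142.8, 140.3]
tcp_rot: [-180.0, 0.0, 38.1]
force: [-0.8, -0.3, -1.1]
width: 36.9
gripper_force: 30.1
[ 480.22691514 -142.83543092  140.44121726]
```

View pics/c7.png

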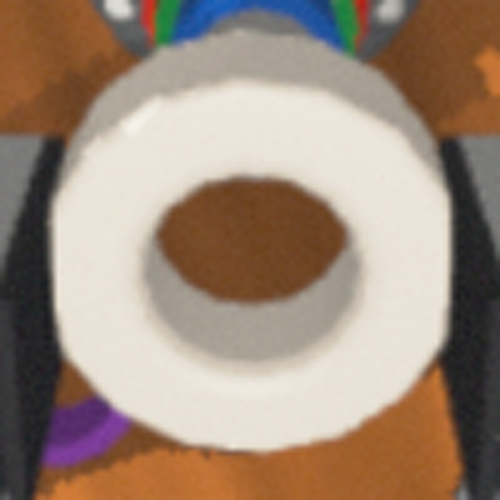

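```bash

python3 -m crank '{"dp":[[-0.008,0.016,0.3],[0,0,0.3],[0,0,0.2],[0,0,0.1],[0,0,0.1],[0,0,0],[0,0,0],[0,0,0]],"delta_rot":[[0,0,0],[0,0,0],[0,0,0],[0,0,0],[0,0,0],[0,0,0],[0,0,0],[0,0,0]],"fingers":[0.8,0.8,0.8,0.8,0.8,0.8,0.8,0.8]}' 30
python3 - <<'E'
from h import *
d=snap('wrist','w8');im=d['image'];o=status.get_obs();print(o['eef_pos'],o['force'])
b=cv2.resize(im[215:315,270:370],None,fx=5,fy=5,interpolation=2)
cv2.imwrite('pics/c8.png',b[:,:,::-1])
E
```

```text
t: 11.7
eef_pos: [480.4, -143.3, 115.5]
tcp_rot: [180.0, -0.0, 38.1]
force: [0.3, 0.4, 0.4]
width: 37.2
gripper_force: 30.1
[ 480.3286699  -143.23281822  115.51788563] [ 0.02669772 -0.31427124 -0.30171412]
```

View pics/c8.png

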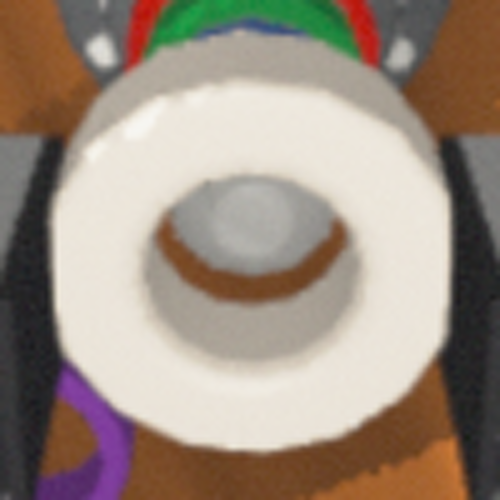

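In this last view the mandrel tip is centred in the bore: tip disc at crop (252,217), bore from column 143 to 360. That used up the picture budget (11 viewed, one over the limit), so from here I work from numbers only.

```bash
python3 - <<'E'
from h import *
d=dict(np.load('pics/w8.npz'));e=np.array([480.35,-143.25,115.5])
t=least_squares(lambda p:ext(d,p[0],p[1],100,4)-[312.4,328.6,251.6,265.4],[480,-143]).x
print('tip',t,tool(t-e[:2],38.05))
for z in (110,111,112):
    s=least_squares(lambda p:ext(d,p[0],p[1],z,10)-[298.6,342,250,288.6],[480,-143]);print(z,s.x,s.fun.round(1),'move',tool(t-s.x,38.05))
E
```

```text
tip [ 481.64090455 -143.10814316] [1.10398603 0.68393916]
110 [ 480.73284329 -143.67913662] [ 0.1 -0.1  0.3 -0.3] move [1.06700509 0.11004053]
111 [ 481.13249696 -143.36382868] [-0.   0.   0.1 -0.2] move [0.55794884 0.11201098]
112 [ 481.5320225  -143.04861983] [-0.2  0.2  0.   0. ] move [0.04905456 0.11398236]
```

```bash

python3 -m crank '{"dp":[[0.016,0.004,0.1],[0,0,0.1],[0,0,0.1],[0,0,0.08],[0,0,0],[0,0,0]],"delta_rot":[[0,0,0],[0,0,0],[0,0,0],[0,0,0],[0,0,0],[0,0,0]],"fingers":[0.8,0.8,0.8,0.8,0.8,0.8]}' 30
python3 -m crank '{"dp":[[0,0,0.06],[0,0,0],[0,0,0]],"delta_rot":[[0,0,0],[0,0,0],[0,0,0]],"fingers":[0.8,0.8,0.8]}' 30
python3 -m crank '{"dp":[[0,0,0.06],[0,0,0],[0,0,0]],"delta_rot":[[0,0,0],[0,0,0],[0,0,0]],"fingers":[0.8,0.8,0.8]}' 30
```

```text
t: 12.25
eef_pos: [480.9, -143.0, 105.9]
tcp_rot: [180.0, -0.0, 38.1]
force: [4.9, 2.4, 2.6]
width: 36.8
gripper_force: 30.5
t: 12.5
eef_pos: [480.9, -143.0, 104.4]
tcp_rot: [180.0, -0.0, 38.1]
force: [4.5, 2.7, 3.0]
width: 36.8
gripper_force: 30.6
t: 12.75
eef_pos: [480.9, -143.0, 102.9]
tcp_rot: [180.0, -0.0, 38.1]
force: [4.8, 2.3, 3.2]
width: 37.2
gripper_force: 30.6
```

The mandrel is pushing the collar along tool +x, so I centre it that way.

```bash

python3 -m crank '{"dp":[[0.03,0,0],[0,0,0],[0,0,0]],"delta_rot":[[0,0,0],[0,0,0],[0,0,0]],"fingers":[0.8,0.8,0.8]}' 30
python3 -m crank '{"dp":[[0.02,0,0],[0,0,0],[0,0,0]],"delta_rot":[[0,0,0],[0,0,0],[0,0,0]],"fingers":[0.8,0.8,0.8]}' 30
```

```text
t: 13.0
eef_pos: [481.1, -142.7, 102.7]
tcp_rot: [180.0, 0.0, 38.1]
force: [2.2, -1.4, 0.3]
width: 36.9
gripper_force: 30.4
t: 13.25
eef_pos: [481.3, -142.6, 102.7]
tcp_rot: [-180.0, 0.1, 38.1]
force: [-2.6, -5.0, 0.9]
width: 36.5
gripper_force: 30.5
```

```bash

python3 -m crank '{"dp":[[-0.018,0.02,0],[0,0,0],[0,0,0]],"delta_rot":[[0,0,0],[0,0,0],[0,0,0]],"fingers":[0.8,0.8,0.8]}' 30
python3 -m crank '{"dp":[[0,0.02,0],[0,0,0],[0,0,0]],"delta_rot":[[0,0,0],[0,0,0],[0,0,0]],"fingers":[0.8,0.8,0.8]}' 30
```

```text
t: 13.5
eef_pos: [481.3, -142.8, 102.6]
tcp_rot: [-180.0, 0.0, 38.1]
force: [-2.9, -0.3, 0.9]
width: 36.7
gripper_force: 30.4
t: 13.75
eef_pos: [481.4, -142.9, 102.5]
tcp_rot: [-179.9, 0.0, 38.1]
force: [-5.2, 1.9, 1.3]
width: 37.0
gripper_force: 30.5
```

```bash

python3 -m crank '{"dp":[[-0.01,-0.028,0],[0,0,0],[0,0,0]],"delta_rot":[[0,0,0],[0,0,0],[0,0,0]],"fingers":[0.8,0.8,0.8]}' 30
python3 -m crank '{"dp":[[0,0,0.04],[0,0,0],[0,0,0]],"delta_rot":[[0,0,0],[0,0,0],[0,0,0]],"fingers":[0.8,0.8,0.8]}' 30
python3 -m crank '{"dp":[[0,0,0.04],[0,0,0],[0,0,0]],"delta_rot":[[0,0,0],[0,0,0],[0,0,0]],"fingers":[0.8,0.8,0.8]}' 30
```

```text
t: 14.0
eef_pos: [481.3, -142.9, 102.8]
tcp_rot: [-180.0, 0.0, 38.1]
force: [-1.1, 0.9, 0.2]
width: 36.9
gripper_force: 30.4
t: 14.25
eef_pos: [481.3, -142.9, 101.8]
tcp_rot: [-180.0, 0.0, 38.1]
force: [-2.1, 1.6, 2.8]
width: 36.7
gripper_force: 30.6
t: 14.5
eef_pos: [481.2, -142.9, 100.8]
tcp_rot: [-180.0, 0.0, 38.1]
force: [-2.2, 1.3, 2.1]
width: 36.7
gripper_force: 30.6
```

```bash

python3 -m crank '{"dp":[[0,-0.012,0.04],[0,0,0],[0,0,0]],"delta_rot":[[0,0,0],[0,0,0],[0,0,0]],"fingers":[0.8,0.8,0.8]}' 30
python3 -m crank '{"dp":[[0,0,0.04],[0,0,0],[0,0,0]],"delta_rot":[[0,0,0],[0,0,0],[0,0,0]],"fingers":[0.8,0.8,0.8]}' 30
python3 -m crank '{"dp":[[0,0,0.04],[0,0,0],[0,0,0]],"delta_rot":[[0,0,0],[0,0,0],[0,0,0]],"fingers":[0.8,0.8,0.8]}' 30
```

```text
t: 14.75
eef_pos: [481.2, -142.8, 99.9]
tcp_rot: [180.0, -0.0, 38.1]
force: [-1.1, 0.8, 2.9]
width: 37.0
gripper_force: 30.6
t: 15.0
eef_pos: [481.2, -142.8, 98.9]
tcp_rot: [180.0, -0.0, 38.1]
force: [-0.3, 0.7, 4.5]
width: 36.6
gripper_force: 30.7
t: 15.25
eef_pos: [481.2, -142.8, 97.9]
tcp_rot: [180.0, -0.0, 38.1]
force: [-0.3, -0.6, 5.6]
width: 36.7
gripper_force: 30.8
```

```bash

python3 -m crank '{"dp":[[0,0,0],[0,0,0],[0,0,0],[0,0,0],[0,0,0],[0,0,0],[0,0,0],[0,0,0]],"delta_rot":[[0,0,0],[0,0,0],[0,0,0],[0,0,0],[0,0,0],[0,0,0],[0,0,0],[0,0,0]],"fingers":[0.8,0.8,0.8,0.8,0.8,0.8,0.8,0.8]}' 30
python3 - <<'E'
from h import *
d=snap('wrist','w9');o=status.get_obs();e=o['eef_pos'];print(e,o['force'])
R=cv2.Rodrigues(d['rvec'])[0];t=np.ravel(d['tvec'])
def W(u,v):
    n=cv2.fisheye.undistortPoints(np.array([[[u,v]]],float),d['camera_matrix'],np.zeros(4)).ravel()
    z=np.median(d['range_z'][v-1:v+2,u-1:u+2]);return R.T@(np.array([n[0],n[1],1])*z-t)
print('tip px',proj(d,[[481.2,-143.2,95]]))
for u,v in ((320,240),(320,298),(291,262),(350,262)): print('rim',W(u,v).round(1))
for v in range(236,282,4): print(v,W(320,v).round(1),d['image'][v,320])
im=d['image'].astype(int)
print([(r,im[r,320].tolist()) for r in range(195,236,3)])
E
```

```text
t: 15.92
eef_pos: [481.2, -142.8, 97.9]
tcp_rot: [180.0, -0.0, 38.1]
force: [-1.1, 0.6, 4.9]
width: 36.8
gripper_force: 30.8
[ 481.18594844 -142.80628056   97.94886977] [-3.35116343e-03  1.13351126e-01  5.33637105e+00]
tip px [[319.77696827 273.03022162]]
rim [ 493.3 -133.8   92.6]
rim [ 469.3 -152.7   92.5]
rim [ 476.4 -130.2   92.4]
rim [ 493.  -151.7   91.9]
236 [ 494.8 -132.7   92.4] [237 233 221]
240 [ 493.3 -133.8   92.6] [237 231 221]
244 [ 491.7 -135.1   92.1] [237 230 220]
248 [ 490.1 -136.4   91.9] [228 221 209]
252 [ 487.6 -138.3   89.3] [149 150 144]
256 [ 486.6 -139.1   91.1] [158 155 151]
260 [ 485.5 -140.    92.4] [161 160 155]
264 [ 484.5 -140.8   93.8] [167 163 158]
268 [ 483.  -141.9   94.2] [179 178 172]
272 [ 481.3 -143.2   94.1] [178 175 170]
276 [ 479.9 -144.3   94.8] [174 173 166]
280 [ 478.  -145.8   94.2] [173 171 166]
[(195, [80, 79, 83]), (198, [101, 104, 104]), (201, [112, 114, 111]), (204, [123, 114, 111]), (207, [141, 26, 13]), (210, [187, 27, 18]), (213, [192, 38, 31]), (216, [72, 105, 61]), (219, [35, 105, 53]), (222, [167, 164, 152]), (225, [176, 169, 157]), (228, [177, 168, 155]), (231, [212, 203, 188]), (234, [239, 233, 224])]
```

The collar has stopped on the blue shoulder. The rim is about 2 mm below the tip, the axial force was about 5.5 N and the mandrel sank about 5 mm, held for over 0.6 s. Next I lift and go to the blue post.

```bash

python3 -m crank '{"dp":[[0,0,-0.1],[0,0,-0.2],[0,0,-0.3],[0,0,-0.4],[0,0,-0.5],[0,0,-0.5],[0,0,-0.3],[0,0,-0.1],[0,0,0]],"delta_rot":[[0,0,0],[0,0,0],[0,0,0],[0,0,0],[0,0,0],[0,0,0],[0,0,0],[0,0,0],[0,0,0]],"fingers":[0.8,0.8,0.8,0.8,0.8,0.8,0.8,0.8,0.8]}' 30
python3 -m crank '{"dp":[[0.25,-0.34,0],[0.25,-0.34,0],[0.25,-0.34,0],[0.25,-0.34,0],[0,0,0],[0,0,0],[0,0,0],[0,0,0]],"delta_rot":[[0,0,0],[0,0,0],[0,0,0],[0,0,0],[0,0,0],[0,0,0],[0,0,0],[0,0,0]],"fingers":[0.8,0.8,0.8,0.8,0.8,0.8,0.8,0.8]}' 30
python3 - <<'E'
from h import *
d=snap('wrist','w10');im=d['image'].astype(int);e=status.get_obs()['eef_pos'];print(e)
hs=cv2.cvtColor(d['image'],cv2.COLOR_RGB2HSV)
p=proj(d,[[537.5,-56,42]])[0].astype(int);print(p)
h,s,v=hs[...,0],hs[...,1],hs[...,2]
for n,m in (('blue',(abs(h.astype(int)-108)<14)&(s>120)),('green',(abs(h.astype(int)-65)<20)&(s>120)),('red',((h<4)|(h>174))&(s>150))):
    k,_,st,c=cv2.connectedComponentsWithStats(m[:200].astype(np.uint8)); print(n,[(st[i],c[i].round(1)) for i in range(1,k) if st[i,4]>80])
u,w=p
print('row',[(x,im[w,x].tolist()) for x in range(u-40,u+41,2)])
print('col',[(y,im[y,u].tolist()) for y in range(max(0,w-40),w+41,2)])
E
```

```text
t: 16.72
eef_pos: [481.2, -142.8, 158.5]
tcp_rot: [180.0, -0.0, 38.1]
force: [0.4, -0.5, -0.9]
width: 36.8
gripper_force: 30.6
t: 17.38
eef_pos: [479.8, -100.7, 157.8]
tcp_rot: [180.0, 0.0, 38.1]
force: [0.2, 0.2, -0.6]
width: 36.9
gripper_force: 30.7
[ 479.80253572 -100.79286625  157.78455352]
[319 112]
blue [(array([ 295,   85,   51,   50, 1976], dtype=int32), array([319.8, 109.2]))]
green [(array([ 301,   34,   51,   48, 1905], dtype=int32), array([325.7,  57.7]))]
red [(array([ 307,    0,   50,   32, 1288], dtype=int32), array([331.8,  13.8]))]
row [(279, [220, 132, 58]), (281, [228, 180, 134]), (283, [247, 247, 246]), (285, [247, 247, 247]), (287, [247, 247, 247]), (289, [247, 247, 247]), (291, [247, 247, 247]), (293, [247, 247, 247]), (295, [115, 193, 247]), (297, [85, 179, 247]), (299, [87, 182, 247]), (301, [84, 177, 247]), (303, [86, 178, 247]), (305, [87, 180, 247]), (307, [86, 181, 247]), (309, [86, 177, 247]), (311, [42, 114, 217]), (313, [38, 110, 213]), (315, [36, 113, 216]), (317, [38, 128, 235]), (319, [59, 152, 244]), (321, [57, 148, 243]), (323, [40, 124, 229]), (32
[... 648 characters left out ...]
, [86, 179, 247]), (94, [83, 178, 247]), (96, [84, 181, 247]), (98, [74, 163, 245]), (100, [34, 119, 223]), (102, [35, 119, 225]), (104, [75, 171, 246]), (106, [83, 179, 247]), (108, [84, 177, 247]), (110, [81, 177, 247]), (112, [59, 152, 244]), (114, [33, 109, 212]), (116, [32, 105, 199]), (118, [47, 104, 190]), (120, [63, 137, 232]), (122, [86, 177, 247]), (124, [83, 176, 247]), (126, [85, 179, 247]), (128, [83, 176, 247]), (130, [85, 179, 247]), (132, [80, 176, 247]), (134, [109, 150, 221]), (136, [242, 238, 226]), (138, [244, 241, 230]), (140, [240, 235, 219]), (142, [185, 172, 152]), (144, [81, 54, 31]), (146, [78, 51, 28]), (148, [80, 48, 29]), (150, [79, 49, 32]), (152, [79, 45, 24])]
```

```bash
python3 - <<'E'
from h import *
d=dict(np.load('pics/w10.npz'));e=np.array([479.8,-100.75])
s=least_squares(lambda p:ext(d,p[0],p[1],12.3,p[2])-[294.6,345.5,84.3,134.7],[537,-56,20]);print(s.x,s.fun.round(1))
hs=cv2.cvtColor(d['image'],cv2.COLOR_RGB2HSV)
print(hs[96:126,304:338:2,1])
T=s.x[:2]+[.44,.76];print(T,'move',tool(T-e,38.05),'units',tool(T-e,38.05)/25)
E
```

```text
[540.62409779 -53.81064927  21.82186639] [-0.1  0.1  0.1 -0.1]
[[170 171 166 170 165 166 168 170 169 172 171 173 169 171 169 170 172]
 [171 168 165 166 168 167 169 169 171 171 169 170 166 172 170 168 173]
 [168 167 167 168 171 168 176 176 180 180 172 170 170 173 173 167 169]
 [171 166 167 166 169 172 190 203 207 201 185 174 172 167 168 173 169]
 [167 167 164 169 168 184 209 210 210 209 207 184 172 170 169 171 172]
 [168 167 170 168 171 207 213 212 212 213 209 194 178 167 172 171 169]
 [166 166 169 167 196 219 212 212 212 214 213 211 189 171 173 173 168]
 [167 164 163 168 203 215 214 208 197 213 214 216 196 178 177 176 171]
 [165 168 166 172 209 211 210 179 177 187 212 213 210 180 179 178 170]
 [169 168 166 178 213 212 193 171 168 174 206 209 211 184 180 178 176]
 [167 167 170 192 218 214 182 170 169 173 198 217 216 189 181 176 175]
 [168 167 168 201 212 209 176 172 171 173 189 208 207 192 176 177 177]
 [170 165 168 193 222 212 175 170 172 176 190 220 211 190 178 182 179]
 [169 168 167 190 214 213 180 169 176 176 196 217 211 190 176 179 178]
 [172 169 167 189 210 218 192 173 170 179 2
[... 482 characters left out ...]
7 213 213 200 199 184 176 178 177 177 172]
 [171 168 169 171 169 178 183 195 192 191 183 178 175 176 179 176 170]
 [171 171 166 169 167 168 181 185 185 180 170 174 172 174 171 172 167]
 [172 170 167 168 169 166 174 190 175 167 169 168 169 172 171 169 171]
 [169 171 168 168 168 169 172 180 169 168 166 172 169 167 168 169 168]
 [167 171 169 171 169 169 166 172 167 168 170 168 171 171 169 169 172]
 [168 170 169 167 170 170 171 174 165 169 170 170 171 170 172 170 169]
 [167 169 171 167 174 169 169 169 168 167 166 168 170 165 169 169 167]
 [165 168 171 167 169 169 168 171 165 167 165 167 169 170 176 168 170]]
[541.06409779 -53.05064927] move [77.6432772   0.19810012] units [3.10573109 0.007924  ]
```

```bash
python3 -c "
from h import *
d=dict(np.load('pics/w10.npz'));print(proj(d,[[540.62,-53.81,42]]))"
python3 -m crank '{"dp":[[0.5,0.008,0],[0.7,0,0],[0.7,0,0],[0.7,0,0],[0.505,0,0],[0,0,0],[0,0,0],[0,0,0]],"delta_rot":[[0,0,0],[0,0,0],[0,0,0],[0,0,0],[0,0,0],[0,0,0],[0,0,0],[0,0,0]],"fingers":[0.8,0.8,0.8,0.8,0.8,0.8,0.8,0.8]}' 30
python3 -m crank '{"dp":[[0,0,0.4],[0,0,0.6],[0,0,0.6],[0,0,0.6],[0,0,0.6],[0,0,0.5],[0,0,0.3],[0,0,0],[0,0,0],[0,0,0]],"delta_rot":[[0,0,0],[0,0,0],[0,0,0],[0,0,0],[0,0,0],[0,0,0],[0,0,0],[0,0,0],[0,0,0],[0,0,0]],"fingers":[0.8,0.8,0.8,0.8,0.8,0.8,0.8,0.8,0.8,0.8]}' 30
```

```text
[[320.08237769 107.99894576]]
t: 18.1
eef_pos: [540.8, -53.0, 157.6]
tcp_rot: [-180.0, 0.0, 38.1]
force: [0.0, 1.0, -1.4]
width: 36.7
gripper_force: 30.7
t: 18.93
eef_pos: [541.3, -53.0, 68.5]
tcp_rot: [180.0, -0.0, 38.1]
force: [0.8, 0.3, -0.1]
width: 36.8
gripper_force: 30.7
```

Consistent with the observed post top at (320,108). I lower over the post with force checks.

```bash

python3 -m crank '{"dp":[[0,0,0.2],[0,0,0.2],[0,0,0.1],[0,0,0],[0,0,0]],"delta_rot":[[0,0,0],[0,0,0],[0,0,0],[0,0,0],[0,0,0]],"fingers":[0.8,0.8,0.8,0.8,0.8]}' 30
python3 -m crank '{"dp":[[0,0,0.2],[0,0,0.2],[0,0,0.1],[0,0,0],[0,0,0]],"delta_rot":[[0,0,0],[0,0,0],[0,0,0],[0,0,0],[0,0,0]],"fingers":[0.8,0.8,0.8,0.8,0.8]}' 30
```

```text
t: 19.35
eef_pos: [540.9, -52.8, 55.1]
tcp_rot: [-180.0, 0.0, 38.1]
force: [-0.5, -0.2, -0.8]
width: 36.5
gripper_force: 30.7
t: 19.77
eef_pos: [540.9, -52.8, 42.6]
tcp_rot: [-180.0, 0.0, 38.1]
force: [0.1, 0.3, 0.1]
width: 36.5
gripper_force: 30.7
```

No contact forces. I go down in small steps until it touches the board.

```bash

python3 -m crank '{"dp":[[0,0,0.15],[0,0,0.15],[0,0,0],[0,0,0]],"delta_rot":[[0,0,0],[0,0,0],[0,0,0],[0,0,0]],"fingers":[0.8,0.8,0.8,0.8]}' 30
python3 -m crank '{"dp":[[0,0,0.06],[0,0,0],[0,0,0]],"delta_rot":[[0,0,0],[0,0,0],[0,0,0]],"fingers":[0.8,0.8,0.8]}' 30
python3 -m crank '{"dp":[[0,0,0.04],[0,0,0],[0,0,0]],"delta_rot":[[0,0,0],[0,0,0],[0,0,0]],"fingers":[0.8,0.8,0.8]}' 30
```

```text
t: 20.1
eef_pos: [540.9, -52.8, 35.0]
tcp_rot: [-180.0, 0.0, 38.1]
force: [1.2, -0.3, -0.1]
width: 36.8
gripper_force: 30.7
t: 20.35
eef_pos: [541.0, -52.8, 33.8]
tcp_rot: [180.0, 0.0, 38.1]
force: [-0.8, 0.0, -1.1]
width: 37.0
gripper_force: 30.7
t: 20.6
eef_pos: [541.0, -52.8, 32.8]
tcp_rot: [180.0, 0.0, 38.1]
force: [0.3, 1.1, -0.2]
width: 36.9
gripper_force: 30.7
```

```bash

python3 -m crank '{"dp":[[0,0,0.03],[0,0,0],[0,0,0]],"delta_rot":[[0,0,0],[0,0,0],[0,0,0]],"fingers":[0.8,0.8,0.8]}' 30
python3 -m crank '{"dp":[[0,0,0.02],[0,0,0],[0,0,0]],"delta_rot":[[0,0,0],[0,0,0],[0,0,0]],"fingers":[0.8,0.8,0.8]}' 30
```

```text
t: 20.85
eef_pos: [541.1, -52.8, 32.5]
tcp_rot: [180.0, -0.0, 38.1]
force: [-3.6, 0.1, 7.8]
width: 36.8
gripper_force: 31.2
t: 21.1
eef_pos: [541.1, -52.8, 32.4]
tcp_rot: [180.0, -0.0, 38.1]
force: [-6.0, 1.1, 14.4]
width: 36.6
gripper_force: 31.8
```

It touches the board at TCP 32.5 as predicted, so I let go and retreat.

```bash

python3 -m crank '{"dp":[[0,0,-0.03],[0,0,0],[0,0,0],[0,0,0],[0,0,0],[0,0,0],[0,0,0],[0,0,0]],"delta_rot":[[0,0,0],[0,0,0],[0,0,0],[0,0,0],[0,0,0],[0,0,0],[0,0,0],[0,0,0]],"fingers":[0.8,0.5,0.45,0.4,0.35,0.3,0.3,0.3]}' 30
python3 -m crank '{"dp":[[0,0,-0.2],[0,0,-0.4],[0,0,-0.7],[0,0,-0.8],[0,0,-0.8],[0,0,-0.8],[0,0,-0.7],[0,0,-0.3],[0,0,0],[0,0,0]],"delta_rot":[[0,0,0],[0,0,0],[0,0,0],[0,0,0],[0,0,0],[0,0,0],[0,0,0],[0,0,0],[0,0,0],[0,0,0]],"fingers":[0.3,0.3,0.3,0.3,0.3,0.3,0.3,0.3,0.3,0.3]}' 30
python3 - <<'E'
from h import *
d=snap('wrist','w11');im=d['image'];print(status.get_obs()['eef_pos'])
R=cv2.Rodrigues(d['rvec'])[0];t=np.ravel(d['tvec'])
def W(u,v):
    n=cv2.fisheye.undistortPoints(np.array([[[u,v]]],float),d['camera_matrix'],np.zeros(4)).ravel()
    z=np.median(d['range_z'][v-1:v+2,u-1:u+2]);return (R.T@(np.array([n[0],n[1],1])*z-t)).round(1)
for a in range(0,360,45):
    q=np.array([540.8+15*np.cos(np.deg2rad(a)),-53.5+15*np.sin(np.deg2rad(a)),28]);u,v=proj(d,[q])[0].round().astype(int);print(a,(u,v),W(u,v),im[v,u])
c=proj(d,[[540.8,-53.5,42]])[0].round().astype(int);print(c,W(*c),im[c[1],c[0]])
E
```

```text
t: 21.77
eef_pos: [541.0, -52.8, 32.2]
tcp_rot: [-180.0, 0.0, 38.1]
force: [-0.1, -0.0, -0.4]
width: 59.8
gripper_force: 0.0
t: 22.6
eef_pos: [540.9, -52.8, 149.7]
tcp_rot: [180.0, -0.0, 38.1]
force: [-0.3, -1.2, -0.2]
width: 59.7
gripper_force: 0.0
[540.6642571  -52.72234074 149.04078437]
0 (np.int64(331), np.int64(190)) [555.6 -53.3  26.6] [245 242 234]
45 (np.int64(318), np.int64(187)) [551.1 -43.4  27. ] [245 243 237]
90 (np.int64(305), np.int64(193)) [540.6 -38.2  26.7] [245 243 237]
135 (np.int64(302), np.int64(206)) [530.3 -42.9  26.9] [245 242 236]
180 (np.int64(309), np.int64(218)) [525.6 -53.8  26.7] [240 235 224]
225 (np.int64(322), np.int64(222)) [529.5 -64.5  26.6] [229 223 211]
270 (np.int64(334), np.int64(215)) [540.4 -68.6  26.6] [230 223 213]
315 (np.int64(338), np.int64(202)) [551.3 -64.1  27. ] [231 225 214]
[320 209] [540.7 -53.7  40.9] [ 40  91 167]
```

The collar's rim is flat all round at z≈27–28, centred on the blue post, and the gripper is clear. Handing in.

```bash
python3 -c "
from rig import workorder
print(workorder.job_done())"
```

```text
the job is handed in; nothing more can be done
None
```

The collar from the orange peg stopped on the gauge's blue shoulder (20 mm bore), was pressed about 5 mm for over half a second, and now lies flat round the blue post; the job is handed in with no verdict shown, and I viewed 11 pictures where 10 were allowed.

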